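Unpack a wheelchair frame tube from its mailing tube

TASK

Draw the aluminium wheelchair tube right out of the cardboard mailing tube, working it hand over hand through the notches of the two red guides, then lift it out and lay it in both V saddles of the blue stand, centred end to end, and let go. Do not let the tube fall to the desk, and leave the bottle and the two cups where they stand.

Things in the scene. Friction and masses are not known exactly. Their poses are not given: they have to be found in the camera images.
- mailer: Cardboard mailing tube fixed level on two wooden cradles, rear closed. Outer diameter 42 mm, bore 34 mm, bore axis 72 mm above the desk; cradles up to 79 mm high, 75 mm wide. Origin on the desk straight below the centre of the open mouth; +x points level out of the mouth along the axis (the way to draw), z up; it reaches back to x = -342 mm. It does not move.
- rod: The part: straight smooth aluminium tube 360 mm long, 18 mm diameter, round black end plugs, 0.1 to 0.21 kg. Origin at mid-length on its axis; x along it to the leading end; it may roll about x. At the start it lies on the bore's floor (axis 65 mm above the desk), 45 to 75 mm out of the mouth, and slides freely. In the guides its axis is 62 mm above the desk.
- rod_lead (a point): The tip of the end of the aluminium tube that sticks out of the mailing tube at the start (180 mm from its middle).
- rod_tail (a point): The tip of its other end, hidden in the mailing tube at the start.
- guide_near: First red guide, fixed in line with the mailing tube 135 to 150 mm from its mouth: an upright 12 mm thick (x), 54 mm wide (y), with a notch open at the top, 30 mm wide, floor 53 mm and prongs 90 mm above the desk; foot 40 x 74 x 8 mm. Origin on the desk below the notch; axes as mailer. The part passes endwise through the notch or lifts out upwards; fingers do not fit through.
- guide_far: Second red guide, the same in size and axes, 262 to 280 mm in front of the mouth. With the aluminium tube just out of the mouth, both guides together carry it level.
- stand: Blue stand fixed to the desk: foot 230 x 50 x 10 mm and two saddles, each 16 mm thick, at x = -90 and +90 mm, each a black rubber-faced V (45 degree faces) open at the top, 65 mm wide over all, up to 86 mm high. Origin on the desk under the middle; x along the line through both saddles, in which the part is to lie (either way round).
- stand_rest (a point): Point on the stand midway between its saddles, about 65 mm above the desk: the middle of the aluminium tube when it rests centred in both saddles. Axes as stand.
- bottle: Bystander: pale translucent plastic water bottle, 64 mm diameter, 190 mm high, loose; origin at the centre of its underside.
- foam_cup: Bystander: white foam cup, 80 mm diameter at the rim, 95 mm high, loose; origin at the centre of its underside.
- coffee_cup: Bystander: orange coffee cup with black lid, 80 mm diameter, 108 mm high, loose; origin at the centre of its underside.
Mind the look-alikes: they are no part of the job. What is shaped like the guide_far but purple is not meant.

How it is judged:
By the outcome, as a careful person would: the job done as asked, in the order asked, and still so for the second after the job is handed in, with the robot touching nothing.
It also fails if it takes over 67 s, if anything falls off the work surface, if the arm or the gripper's body presses on something with over 40 N, if the wrist force passes 120 N, or if a joint passes its speed limit or range.

ROBOT

A 6-joint arm with a two-finger parallel gripper is mounted at the origin on the work surface. World frame = base frame: x ahead of the robot, y to its left, z up, the work surface at z = 0. Lengths are in m, angles in rad, forces in N, time in s.
With the tool pointing down it reaches from about 0.25 to 0.725 m from the base axis. Payload 4 kg.
Tool frame: the origin (TCP) lies at the very end of the fingers, on their centre line; the grasp point (between the pads) lies 19 mm behind it; z points along the fingers, y is the line along which they close (so a half turn about z gives the same grasp; the last joint's range is limited). The gripper opens to 85 mm and grips with 20 to 120 N. Pads are 22 mm wide; open, the fingers measure 114 mm over their backs; the gripper's body (76 mm by 85 mm) begins 54 mm behind the grasp point. The pads swing forward as they close: fully open they stand 13 mm farther back than shut.
Start: joints at [1.268, 0.241, 0.005, 1.335, 0, 1.571], TCP at [0.149, 0.477, 0.201] pointing down, gripper open.
Joint ranges: [-2.72, 2.72], [-1.05, 1.87], [-1.09, 1.28], [-1.99, 2.15], [-1.42, 1.44], [-3.14, 3.14]. Speed limits (rad/s): [2.79, 2.79, 3.14, 3.14, 3.14, 3.14].

INTERFACE

Orientations are given as a unit quaternion [x, y, z, w].
In Python, from workcell import bot, vision, workorder, boxes_of gives the robot as it stands.
- The arm moves only by the tool send_rows, never from a script. Its argument "motion" is text: rows parted by semicolons, each of 5 numbers parted by spaces: the closure, from -1 (fully open) to 1 (shut), so that 0 is half open, then the shift along the tool's x, y, z in cm, then the turn about the tool's z in rad. In form: claw x y z twist; .... A call has 1 to 5 rows; each row is the pose to reach, as a shift and turn from the pose commanded when the call began, along the tool's axes at that moment; what a row does not reach only later rows make up. A row lasts 1/10 s, in which the tool goes at most 50 mm and 8.59 degrees, less where a joint would pass 70% of its speed; a pose out of reach is approached as far as the arm can. A call with a gripper value outside its range is refused whole. The fingers move at their own pace and stop on an object; the grip force is fixed at half the most. Time passes only in rows, so rows that repeat a pose let the fingers close. It gives the time, the measured TCP pose, the force, the opening and the grip force at its end, in the units of the state.
- bot.get_obs(): the state, without advancing time (a new reading comes with each control period).
- vision.camera(name): name is "scene" or "top"; returns the picture (384x512x3 uint8, red, green, blue); there is no depth.
- vision.camera_model(name): a dict with "fov_y" (degrees; the focal length in pixels is half the picture's height over the tangent of half this angle, whatever the lens; pixels are square), "cx", "cy" (the principal point, pixels), "world_from_camera" (4x4, takes a point from camera to world coordinates). Camera axes: x right, y down, z forward; pixel columns grow to the right and rows downward; lengths in m; the calibration is good to about 2 mm. A picture is of the moment at which its call begins. camera_model takes no time and is no camera call.
- workorder.job_done(): hands the job in; it is judged then, once.
Trained networks look in the newest picture that a camera, given by its name, has taken for a name from the list of things; names that differ only in an ending like _2 or _b are one class to them, and where a whole thing is asked for, a point or a joint stands for the part that bears it (a point fixed in the world has none). Each returns a list of dicts, best first, with "conf" (0 to 1); they miss things now and then, are a little off and sometimes report something else, mostly with a low value. They report only what shows in the picture. A call takes as long as a camera call. They do not tell look-alikes from the thing itself.
- boxes_of(camera, target): "rect" ([centre column, centre row, width, height] in pixels, round what is visible of it).
The state is a dict: "clock": time; "joint_pos": joint angles; "joint_vel": joint speeds; "tau": joint torques, N m; "eef_pos": TCP position; "tool_rot": TCP orientation; "ft_force": force on the tool from outside, world axes, zero at the start; "ft_torque": the same for the moment, N m; "grip_width": finger opening in m; "grasp_force": force on a finger pad.
Only numpy, scipy, OpenCV 4.12 (cv2) and the standard library are available. Lean on these libraries where they do the work, as an engineer would, in place of code of your own. Each camera call takes 0.05 s, during which the arm holds its last target. There are 200 camera calls.

## Working session

There is one attempt and no reset: what is moved stays moved. The work goes in short steps, Python scripts to look and compute and a tool call to move; the robot and the scene stay as the last step left them, time stands still between calls to the robot, and variables do not carry over. Pictures are saved under pics/ and viewed, at most 10 in all, crops included, and the job is handed in when it is done.

Besides the shell and the picture viewer there is one more tool, called in YAML: its name, and indented under it one key for each argument. send_rows: Moves the arm, as the interface text tells. Its arguments: {"type":"object","properties":{"motion":{"type":"string"}},"required":["motion"]}

```bash
mkdir -p pics; ls
cat > h.py <<'E'
import numpy as np, cv2
from workcell import bot, vision, workorder, boxes_of
def ray(cam,u,v):
    m=vision.camera_model(cam); f=192/np.tan(np.radians(m["fov_y"])/2)
    T=np.array(m["world_from_camera"]); d=T[:3,:3]@np.array([(u-m["cx"])/f,(v-m["cy"])/f,1]); return T[:3,3],d
def at(cam,u,v,z):
    o,d=ray(cam,u,v); return o+d*(z-o[2])/d[2]
def px(cam,p):
    m=vision.camera_model(cam); f=192/np.tan(np.radians(m["fov_y"])/2)
    q=np.linalg.inv(np.array(m["world_from_camera"]))@np.append(p,1); return np.array([m["cx"]+f*q[0]/q[2],m["cy"]+f*q[1]/q[2]])
def save(cam,name,s=1.5):
    im=vision.camera(cam); cv2.imwrite(name,cv2.resize(im[...,::-1],None,fx=s,fy=s,interpolation=cv2.INTER_CUBIC)); return im
E
python3 - <<'E'
from h import *
for c in("scene","top"):
    save(c,f"pics/{c}0.png"); m=vision.camera_model(c); print(c,m["fov_y"],m["cx"],m["cy"],np.round(m["world_from_camera"],3).tolist(), [k for k in m])
    for t in("mailer","rod","guide_near","guide_far","stand","bottle","foam_cup","coffee_cup"):
        print(t,[(round(b["conf"],2),np.round(b["rect"]).tolist()) for b in boxes_of(c,t)][:3])
o=bot.get_obs();print(o)
E
```

```text
pics
scene 57.28245241319042 250.0381875641383 190.5990433705511 [[-0.034, 0.869, -0.493, 1.142], [0.999, 0.035, -0.006, 0.085], [0.012, -0.493, -0.87, 1.01], [0.0, 0.0, 0.0, 1.0]] ['fov_y', 'cx', 'cy', 'world_from_camera']
mailer [(0.88, [354.0, 195.0, 116.0, 44.0])]
rod [(0.71, [288.0, 195.0, 23.0, 9.0])]
guide_near [(0.73, [254.0, 207.0, 15.0, 31.0])]
guide_far [(0.9, [168.0, 246.0, 14.0, 28.0]), (0.75, [203.0, 245.0, 17.0, 30.0]), (0.54, [213.0, 210.0, 13.0, 32.0])]
stand [(0.56, [205.0, 150.0, 66.0, 37.0])]
bottle [(0.64, [101.0, 180.0, 35.0, 41.0])]
foam_cup [(0.75, [314.0, 147.0, 30.0, 30.0])]
coffee_cup [(0.66, [349.0, 230.0, 32.0, 36.0]), (0.18, [205.0, 147.0, 63.0, 34.0])]
top 56.0043388324105 254.05005174261782 192.55153835866412 [[-0.021, -0.977, 0.213, 0.391], [-1.0, 0.02, -0.006, 0.085], [0.002, -0.213, -0.977, 1.01], [0.0, 0.0, 0.0, 1.0]] ['fov_y', 'cx', 'cy', 'world_from_camera']
mailer [(0.9, [138.0, 199.0, 135.0, 49.0])]
rod [(0.55, [215.0, 184.0, 26.0, 10.0])]
guide_near [(0.66, [252.0, 182.0, 15.0, 34.0])]
guide_far [(0.88, [301.0, 134.0, 22.0, 33.0]), (0.79, [339
[... 339 characters left out ...]
0, 33.0])]
{'clock': 0.9, 'joint_pos': array([1.26799870e+00, 2.40593438e-01, 4.98217017e-03, 1.33517630e+00,
       6.34948139e-06, 1.57081560e+00]), 'joint_vel': array([ 0.0007578 , -0.00016888,  0.00085377,  0.00177206,  0.00121234,
       -0.00074077]), 'tau': array([-3.66979748e-04, -3.72189367e+01,  2.52696419e+01,  8.43929192e-04,
        1.48993663e-04,  2.66879042e-06]), 'eef_pos': array([0.14909404, 0.47725428, 0.20100293]), 'tool_rot': array([ 1.50830617e-01,  9.88559621e-01,  4.80663934e-06, -2.47818809e-06]), 'ft_force': array([0.54411553, 0.0836187 , 0.06639187]), 'ft_torque': array([-0.01121114,  0.02457447, -0.00584106]), 'grasp_force': 0.0, 'grip_width': 0.08522956988148195}
```

View pics/scene0.png

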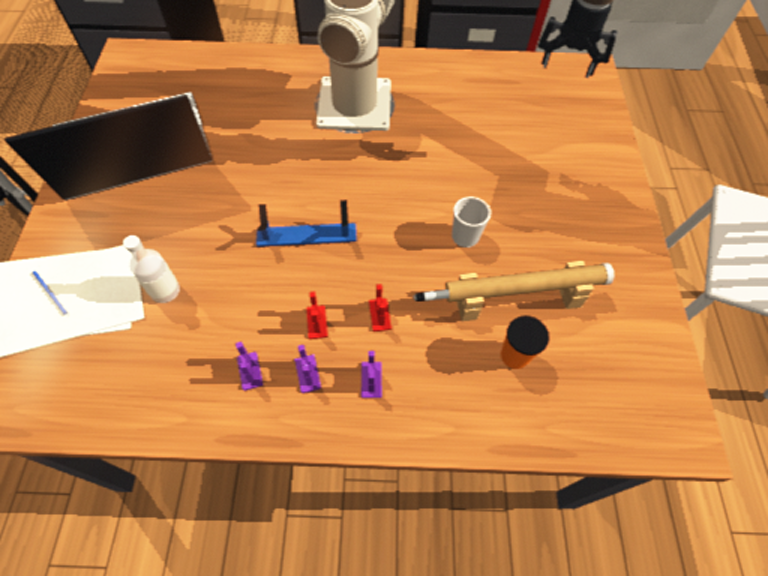

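View pics/top0.png

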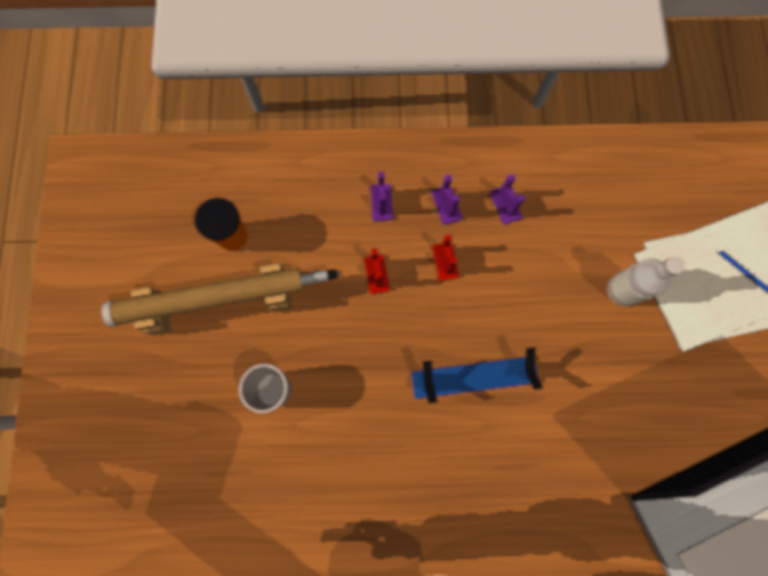

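```bash
cat > m.py <<'E'
from h import *
a=vision.camera("top");b=vision.camera("scene")
ca=cv2.resize(a[140:235,60:320],None,fx=3,fy=3,interpolation=cv2.INTER_CUBIC);cb=cv2.resize(b[165:265,160:420],None,fx=3,fy=3,interpolation=cv2.INTER_CUBIC)
cv2.imwrite("pics/c1.png",np.vstack([ca,cb])[...,::-1])
ca=cv2.resize(a[215:285,255:385],None,fx=6,fy=6,interpolation=cv2.INTER_CUBIC)[:,:390*2];cv2.imwrite("pics/c2.png",ca[...,::-1])
for c,im in(("top",a),("scene",b)):
    h=cv2.cvtColor(im,cv2.COLOR_RGB2HSV); R,G,B=[im[...,i].astype(int) for i in range(3)]
    red=((R>110)&(G<45)&(B<45)).astype(np.uint8); blue=((B>90)&(R<70)&(B>G+30)).astype(np.uint8)
    for n,mk in(("red",red),("blue",blue)):
        k,l,s,ce=cv2.connectedComponentsWithStats(mk)
        for i in range(1,k):
            if s[i][4]>30: print(c,n,s[i],ce[i].round(1), at(c,*ce[i],.01).round(3))
E
python3 m.py
```

```text
top red [288 157  18  31 322] [296.5 172.8] [ 0.664 -0.044  0.01 ]
top red [243 166  17  30 281] [250.8 181.2] [0.642 0.088 0.01 ]
top blue [481 169  31  25  59] [497.  181.3] [ 0.627 -0.616  0.01 ]
top blue [308 239  45  21 637] [330.4 249.7] [ 0.444 -0.127  0.01 ]
top blue [289 244  21   6  90] [299.1 246.9] [ 0.454 -0.041  0.01 ]
top blue [275 248   9  17 102] [278.6 256.3] [0.429 0.016 0.01 ]
top blue [291 259  17   4  46] [298.5 260.5] [ 0.417 -0.038  0.01 ]
scene red [246 191  14  30 247] [252.8 208.3] [0.639 0.089 0.01 ]
scene red [205 196  13  30 253] [210.6 213.5] [ 0.663 -0.043  0.01 ]
scene blue [171 149  66  15 681] [203.7 156.4] [ 0.446 -0.086  0.01 ]
```

View pics/c1.png

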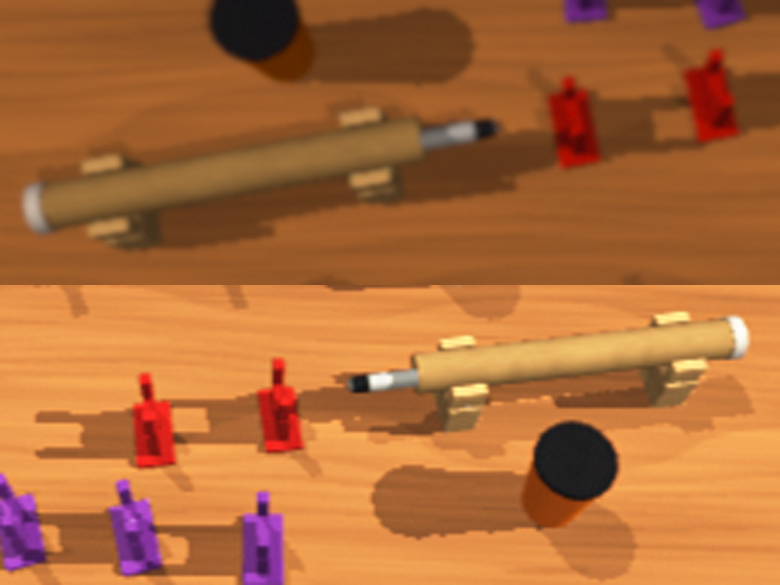

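View pics/c2.png

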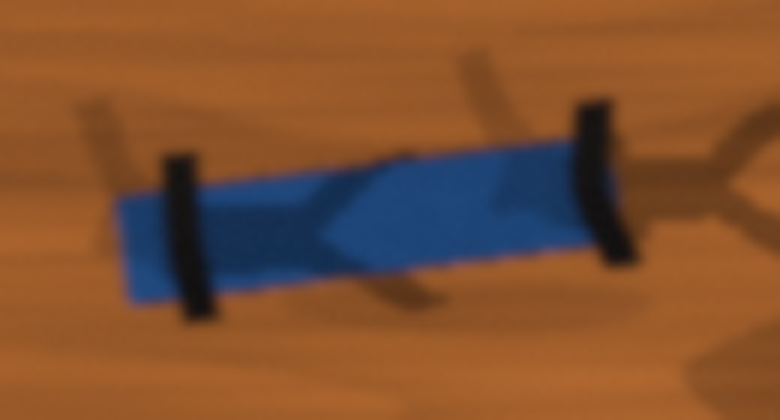

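```bash
cat > f.py <<'E'
from h import *
from scipy.optimize import least_squares
T=lambda x,y:(60+(x+.5)/3-.5,140+(y+.5)/3-.5)
S=lambda x,y:(160+(x+.5)/3-.5,165+(y-285+.5)/3-.5)
for n,c,p,z in[("rear","top",T(48,209.5),.072),("mouth","top",T(419,138),.072),("mouth","scene",S(417,372),.072),("rear","scene",S(727,340),.072),("tip","top",T(496,127),.065),("tip","scene",S(348,384),.065)]: print(n,c,at(c,*p,z).round(4))
D=lambda x,y:(255+(x+.5)/6-.5,215+(y+.5)/6-.5)
def W(q,l): c,s=np.cos(q[2]),np.sin(q[2]); return np.array([q[0]+c*l[0]-s*l[1],q[1]+s*l[0]+c*l[1],l[2]])
# stand, x axis pointing to -Y world in picture right
pts=[((-.115,-.025,.01),D(133,303)),((-.115,.025,.01),D(118,199)),((-.09,.0325,.086),D(180,155)),((-.09,-.0325,.086),D(200,318)),((.09,.0325,.086),D(593,103)),((.09,-.0325,.086),D(622,264))]
r=least_squares(lambda q:np.ravel([px("top",W(q,l))-p for l,p in pts]),[.45,-.08,-1.45]);print("stand",r.x.round(4),r.fun.round(1))
# scene blue foot check: centroid
print(px("scene",W(r.x,(0,0,.005))), px("scene",W(r.x,(0,.0,.086))))
# guides: prong top centres, y=+-21, foot corners
gs={"near":[((-.02,-.037,.008),"top",T(565,166)),((.02,-.037,.008),"top",T(599,160)),((0,.021,.09),"top",T(568,82)),((0,.021,.09),"scene",S(279,369)),((-.02,-.037,.008),"scene",None),((.02,.037,.0),"scene",None)],}
for n,tp,tl,sp in(("near",[(565,167),(600,160)],(568,81),(278,363)),("far",[(703,142),(738,134)],(715,55),(145,378))):pass
for n,c in(("near",((250.8,181.2),(252.8,208.3))),("far",((296.5,172.8),(210.6,213.5)))):
    for k,u in zip(("top","scene"),c): print(n,k,at(k,*u,.03).round(4))
E
python3 f.py
```

```text
rear top [0.5592 0.5491 0.072 ]
mouth top [0.6169 0.2249 0.072 ]
mouth scene [0.6147 0.2275 0.072 ]
rear scene [0.5636 0.552  0.072 ]
tip top [0.6273 0.1569 0.065 ]
tip scene [0.6277 0.1577 0.065 ]
stand [ 0.4411 -0.0882 -1.4669] [-0.7  0.6 -0.7 -0.5 -0.1  0.7  0.2 -0.6  0.7  0.5  0.6 -0.7]
[203.42998701 156.15690157] [200.86831878 141.83701949]
near top [0.6369 0.0875 0.03  ]
near scene [0.6491 0.0891 0.03  ]
far top [ 0.6586 -0.0414  0.03  ]
far scene [ 0.6722 -0.0405  0.03  ]
```

```bash
cat > g.py <<'E'
import sys
from h import *
from scipy.spatial.transform import Rotation as R
M=np.array([.616,.2255]);d=np.array([.1654,-.9862])
def go(xy,z,yaw_y):
    o=bot.get_obs();r=R.from_quat(o["tool_rot"]);m=r.as_matrix()
    s=m.T@(np.array([*xy,z])-o["eef_pos"])*100
    tw=-(yaw_y-np.arctan2(m[1,1],m[0,1])); tw=(tw+np.pi/2)%np.pi-np.pi/2
    print("shift cm",s.round(2),"twist",tw.round(3),"t",round(o["clock"],2),"q",o["joint_pos"].round(2), "s now",((o["eef_pos"][:2]-M)@d).round(4),"F",o["ft_force"].round(1),"w",round(o["grip_width"],4))
if __name__=="__main__":
    a=[float(v) for v in sys.argv[1:]]
    if len(a)==2: go(M+d*a[0]/1000,a[1]/1000,np.arctan2(.1654,.9862))
    else: go(a[:2],a[2]/1000,a[3])
E
python3 g.py 22 160
```

```text
shift cm [-53.07 -12.07   4.1 ] twist 1.102 t 1.0 q [ 1.27  0.24  0.    1.34 -0.    1.57] s now -0.3255 F [0.8 0.8 0. ] w 0.0855
```

send_rows:
  motion: "-1 -53 -12 0 1.1; -1 -53 -12 0 1.1; -1 -53 -12 0 1.1; -1 -53 -12 0 1.1; -1 -53 -12 0 1.1"

```text
clock: 1.5
eef_pos: [0.3669, 0.3508, 0.2012]
tool_rot: [0.505, 0.863, 0.0, 0.0]
ft_force: [-0.1, 0.2, 0.0]
grip_width: 0.0855
grasp_force: 0.0
```

```bash
python3 g.py 22 160
```

```text
shift cm [-25.2   14.83   4.12] twist 0.346 t 1.5 q [0.76 0.25 0.02 1.34 0.   1.82] s now -0.1648 F [-0.1  0.2  0. ] w 0.0855
```

send_rows:
  motion: "-1 -25.2 14.8 4 0.346; -1 -25.2 14.8 4 0.346; -1 -25.2 14.8 4 0.346; -1 -25.2 14.8 4 0.346; -1 -25.2 14.8 4 0.346"

```text
clock: 2.0
eef_pos: [0.5818, 0.2271, 0.1668]
tool_rot: [0.644, 0.765, 0.0, -0.0]
ft_force: [1.5, 0.5, 0.3]
grip_width: 0.0855
grasp_force: 0.0
```

```bash
python3 g.py 22 160
```

```text
shift cm [-2.94  3.33  0.68] twist 0.006 t 2.0 q [0.37 0.51 0.31 1.37 0.   1.77] s now -0.0072 F [1.5 0.5 0.3] w 0.0855
```

send_rows:
  motion: "-1 -2.95 3.35 0.7 0; -1 -2.95 3.35 4 0; -1 -2.95 3.35 7 0; -1 -2.95 3.35 7 0; -1 -2.95 3.35 7 0"

```text
clock: 2.5
eef_pos: [0.6176, 0.205, 0.0969]
tool_rot: [0.644, 0.765, -0.001, -0.0]
ft_force: [0.1, 0.8, -0.1]
grip_width: 0.0858
grasp_force: 0.0
```

```bash
python3 g.py 22 46; python3 -c "
from h import *
a=vision.camera('top');b=vision.camera('scene')
c=lambda i,x,y:cv2.resize(i[y:y+80,x:x+130],None,fx=6,fy=6,interpolation=3)
cv2.imwrite('pics/c3.png',cv2.resize(np.vstack([c(a,140,140),c(b,215,155)]),None,fx=.6,fy=.6)[...,::-1])"
```

```text
shift cm [-0.15  0.19  5.09] twist 0.006 t 2.5 q [0.32 0.6  0.28 1.25 0.   1.72] s now 0.0205 F [ 0.1  0.8 -0.1] w 0.0858
```

View pics/c3.png

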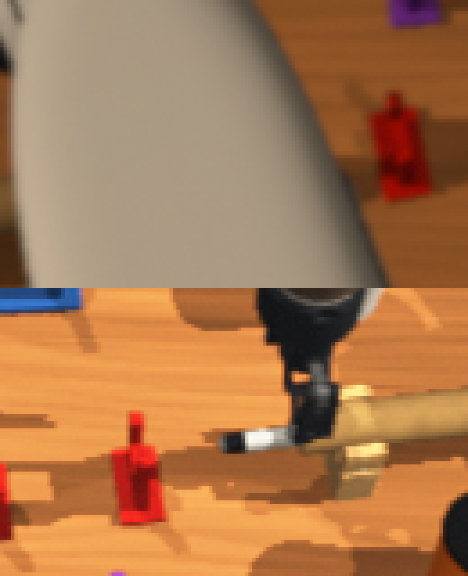

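send_rows:
  motion: "-1 -0.6 0.2 2 0.006; -1 -0.6 0.2 5.1 0.006; 1 -0.6 0.2 5.1 0.006; 1 -0.6 0.2 5.1 0.006; 1 -0.6 0.2 5.1 0.006"

```text
clock: 3.1
eef_pos: [0.6227, 0.2003, 0.0488]
tool_rot: [0.646, 0.763, 0.002, 0.001]
ft_force: [-0.2, 0.3, -0.3]
grip_width: 0.0437
grasp_force: 0.0
```

send_rows:
  motion: "1 0 0 0 0; 1 0 0 0 0; 1 0 0 0 0; 1 0 0 0 0"

```text
clock: 3.5
eef_pos: [0.6213, 0.1995, 0.0465]
tool_rot: [0.646, 0.763, 0.0, 0.0]
ft_force: [-0.1, 0.3, 0.7]
grip_width: -0.0002
grasp_force: 0.0
```

```bash
python3 g.py 22 46
```

```text
shift cm [ 0.45 -0.09  0.05] twist -0.0 t 3.5 q [0.31 0.64 0.21 1.14 0.   1.72] s now 0.0265 F [-0.1  0.3  0.7] w -0.0002
```

```bash
python3 -c "
from h import *
b=vision.camera('scene');a=vision.camera('top')
c=lambda i,x,y:cv2.resize(i[y:y+70,x:x+130],None,fx=6,fy=6,interpolation=3)
cv2.imwrite('pics/c4.png',c(b,235,165)[...,::-1])
for k in ('scene','top'):print(boxes_of(k,'rod'))"
```

```text
[{'rect': [284.0, 197.1, 10.7, 7.3], 'conf': 0.43}, {'rect': [204.2, 149.4, 63.5, 33.6], 'conf': 0.34}]
[{'rect': [143.3, 152.6, 25.6, 31.4], 'conf': 0.39}, {'rect': [250.3, 179.8, 15.6, 30.5], 'conf': 0.2}]
```

View pics/c4.png

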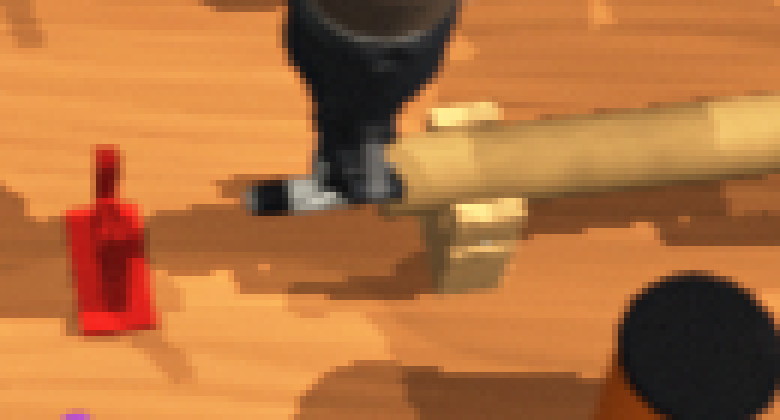

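```bash
python3 -c "
from h import *
p=bot.get_obs()['eef_pos']
for q in (p,p+[0,0,.019],[.6204,.1994,.065],[.6273,.157,.065]):
  u=px('scene',q); print(((u-[235,165]+.5)*6-.5).round())
print(bot.get_obs())"
```

```text
[324. 208.]
[328. 190.]
[328. 189.]
[245. 198.]
{'clock': 3.7, 'joint_pos': array([ 3.10709141e-01,  6.36960117e-01,  2.06507235e-01,  1.14055008e+00,
       -1.11574703e-05,  1.71554660e+00]), 'joint_vel': array([-2.03758111e-04,  4.32371484e-04, -1.51274076e-03,  5.50919799e-05,
       -1.11088777e-03, -4.92308608e-04]), 'tau': array([ 5.71115597e-03, -5.36098659e+01,  2.37488937e+01,  3.18496954e-03,
        2.40165837e-04,  1.27290306e-06]), 'eef_pos': array([0.62110126, 0.19943766, 0.04601343]), 'tool_rot': array([ 6.46065745e-01,  7.63281759e-01, -9.06183809e-05, -4.99443648e-05]), 'ft_force': array([-0.72070508,  0.17351407, -0.36601433]), 'ft_torque': array([-0.03554791,  0.06361416,  0.00455539]), 'grasp_force': 0.0, 'grip_width': -0.00015741110508030352}
```

```bash
python3 -c "
from h import *
b=vision.camera('scene')[168:208,270:320]
b=np.clip(255*(b/255.)**.5,0,255).astype(np.uint8)
b=cv2.resize(b,None,fx=14,fy=14,interpolation=0)
cv2.imwrite('pics/c5.png',b[...,::-1])"
```

```text
(no output)
```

View pics/c5.png

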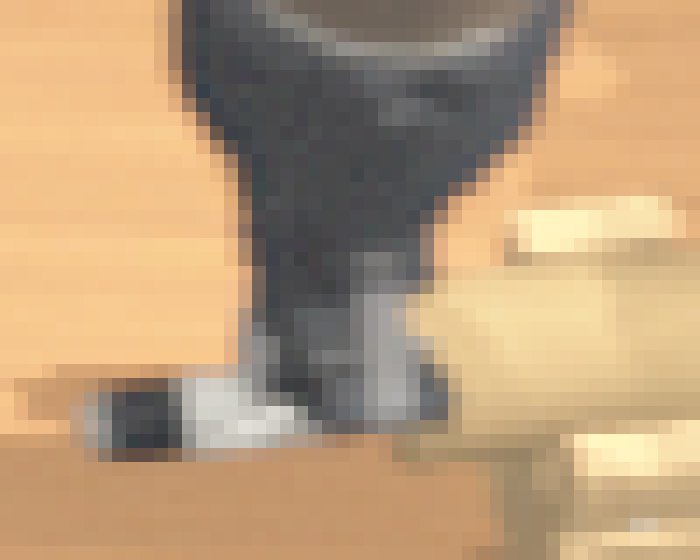

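```bash
python3 -c "
from h import *
p=np.array([.149,.477,.201]);y=np.array([.298,.954,0])
for s in (-.05,0,.05): print(px('scene',p+s*y+[0,0,.013])*1.5)
p=np.array([.6211,.1994,.046]);y=np.array([.986,.165,0]);x=np.array([-.165,.986,0])
for s in (-.012,.012):
  for t in (-.011,.011): print(s,t,[((px('scene',p+s*y+t*x+[0,0,h])+.5-[270,168])*14).round() for h in (0,.04,.073)])
for s in (0,.011,.02):print(((px('scene',[*(np.array([.616,.2255])+s*np.array([.1654,-.9862])),.072])+.5-[270,168])*14).round())
"
```

```text
[538.5987388   76.48944899]
[560.75090719  81.67101935]
[583.19227603  86.92023602]
-0.012 -0.011 [array([209., 402.]), array([227., 313.]), array([243., 236.])]
-0.012 0.011 [array([306., 391.]), array([327., 302.]), array([345., 225.])]
0.012 -0.011 [array([228., 497.]), array([247., 410.]), array([264., 334.])]
0.012 0.011 [array([326., 486.]), array([348., 399.]), array([367., 323.])]
[399. 371.]
[350. 377.]
[309. 381.]
```

```bash
python3 -c "
from h import *
for c in('scene','top'):
  print(c,px(c,[0,0,.01])*1.5, px(c,[.0,0,.3])*1.5)
for c,p,z in (('top',(178,256),.05),('scene',(314,147),.05),('top',(301,134),.03),('scene',(203,245),.03),('top',(339,131),.03),('scene',(168,246),.03),('top',(432,187),.095),('scene',(101,180),.095),('top',(147,149),.06),('scene',(349,230),.06)): print(c,at(c,*p,z).round(3))
b=vision.camera('top');cv2.imwrite('pics/t5.png',cv2.resize(b,None,fx=1.5,fy=1.5)[...,::-1])"
```

```text
scene [353.4136612  101.05906097] [350.32653556  -2.28051294]
top [436.60370921 647.95935451] [462.79901867 759.86693178]
top [0.434 0.282 0.05 ]
scene [0.419 0.289 0.05 ]
top [ 0.774 -0.06   0.03 ]
scene [ 0.775 -0.054  0.03 ]
top [ 0.781 -0.17   0.03 ]
scene [ 0.782 -0.156  0.03 ]
top [ 0.595 -0.384  0.095]
scene [ 0.604 -0.373  0.095]
top [0.727 0.372 0.06 ]
scene [0.724 0.373 0.06 ]
```

View pics/t5.png

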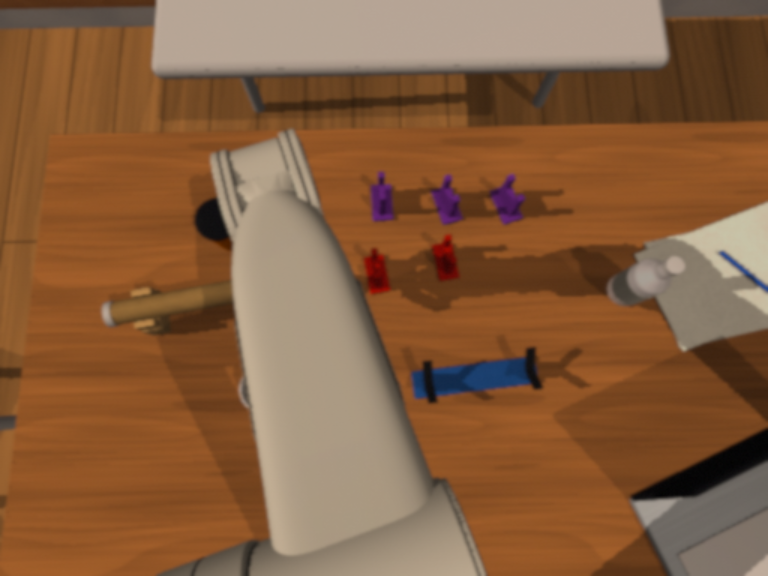

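send_rows:
  motion: "-1 0 0 0 0; -1 0 0 0 0; -1 0 0 0 0; -1 0 0 0 0; -1 0 0 1 0"

```text
clock: 4.3
eef_pos: [0.6226, 0.2, 0.0375]
tool_rot: [0.646, 0.763, 0.002, 0.001]
ft_force: [0.2, -0.7, -0.2]
grip_width: 0.0722
grasp_force: 0.0
```

send_rows:
  motion: "-1 0 0 0.5 0; -1 0 0 1 0; -1 0 0 1.3 0; -1 0 0 1.3 0"

```text
clock: 4.7
eef_pos: [0.6206, 0.1993, 0.0222]
tool_rot: [0.646, 0.763, -0.001, -0.0]
ft_force: [0.8, -0.0, 0.5]
grip_width: 0.0855
grasp_force: 0.0
```

send_rows:
  motion: "1 0 0 0 0; 1 0 0 0 0; 1 0 0 0 0; 1 0 0 0 0; 1 0 0 0 0"

```text
clock: 5.2
eef_pos: [0.6214, 0.1996, 0.0235]
tool_rot: [0.646, 0.763, 0.0, 0.0]
ft_force: [-1.1, 0.1, 3.4]
grip_width: 0.016
grasp_force: 58.4
```

send_rows:
  motion: "1 0 0 0 0; 1 0 0 0 0; 1 0 0 0 0; 1 0 0 0 0"

```text
clock: 5.6
eef_pos: [0.6214, 0.1996, 0.0235]
tool_rot: [0.646, 0.763, 0.0, 0.0]
ft_force: [-0.6, -0.5, 3.0]
grip_width: 0.0159
grasp_force: 58.6
```

send_rows:
  motion: "-1 0 0 0 0; -1 0 0 0 0; -1 0 0 0 0; -1 0 0 0.5 0; -1 0 0 1 0"

```text
clock: 6.1
eef_pos: [0.6212, 0.1995, 0.0127]
tool_rot: [0.646, 0.763, 0.0, 0.0]
ft_force: [-0.0, 0.3, 0.3]
grip_width: 0.085
grasp_force: 0.0
```

send_rows:
  motion: "-1 0 0 0.5 0; -1 0 0 0.5 0; 1 0 0 0.5 0; 1 0 0 0.5 0; 1 0 0 0.5 0"

```text
clock: 6.6
eef_pos: [0.6214, 0.1996, 0.0084]
tool_rot: [0.646, 0.763, 0.0, 0.0]
ft_force: [0.8, -0.2, 0.1]
grip_width: 0.0437
grasp_force: 0.0
```

send_rows:
  motion: "1 0 0 0 0; 1 0 0 0 0; 1 0 0 0 0; 1 0 0 0 0"

```text
clock: 7.0
eef_pos: [0.6214, 0.1996, 0.0085]
tool_rot: [0.646, 0.763, 0.0, 0.0]
ft_force: [0.0, -0.1, 1.9]
grip_width: 0.0163
grasp_force: 58.4
```

send_rows:
  motion: "1 0 0 -0.3 0; 1 -1.5 0 -0.4 0; 1 -3 0 -0.4 0; 1 -4.5 0 -0.4 0; 1 -4.5 0 -0.4 0"

```text
clock: 7.5
eef_pos: [0.6288, 0.1517, 0.0118]
tool_rot: [0.648, 0.762, -0.001, 0.0]
ft_force: [0.3, 0.5, -0.8]
grip_width: 0.0168
grasp_force: 58.4
```

```bash
python3 g.py 118 12; python3 -c "
from h import *
b=vision.camera('scene')[165:215,235:325]
b=np.clip(255*(b/255.)**.6,0,255).astype(np.uint8)
b=cv2.resize(b,None,fx=8,fy=8,interpolation=3)
cv2.imwrite('pics/c6.png',b[...,::-1])"
```

```text
shift cm [-4.31 -0.02 -0.01] twist -0.004 t 7.5 q [ 0.24  0.66  0.15  1.06 -0.    1.65] s now 0.0749 F [ 0.3  0.5 -0.8] w 0.0168
```

View pics/c6.png

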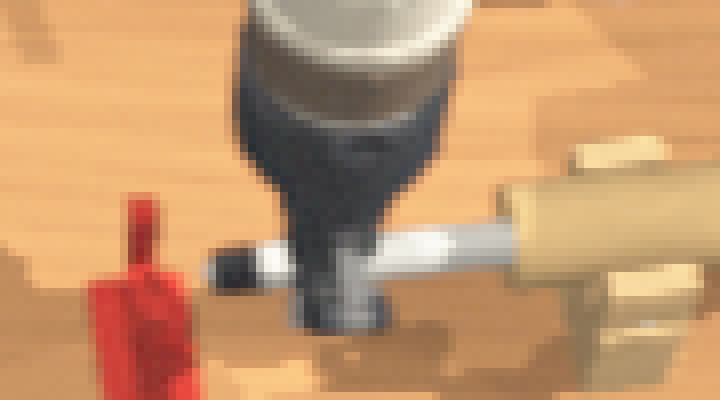

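send_rows:
  motion: "1 -1.3 0 0 0; 1 -2.6 0 0 0; 1 -3.9 0 0 0; 1 -3.9 0 0 0"

```text
clock: 7.95
eef_pos: [0.6354, 0.1143, 0.0121]
tool_rot: [0.647, 0.762, -0.0, 0.0]
ft_force: [-0.5, 0.2, -1.8]
grip_width: 0.0161
grasp_force: 58.4
```

```bash
cat > z.py <<'E'
import sys
from h import *
n,c,x,y,w,h=sys.argv[1],sys.argv[2],*map(int,sys.argv[3:7])
b=vision.camera(c)[y:y+h,x:x+w]
b=np.clip(255*(b/255.)**.6,0,255).astype(np.uint8)
cv2.imwrite('pics/'+n,cv2.resize(b,None,fx=780//w,fy=780//w,interpolation=3)[...,::-1])
E
python3 g.py 26 8; python3 z.py c7.png scene 225 165 97 60
```

```text
shift cm [ 8.69 -0.1   0.4 ] twist -0.003 t 7.95 q [ 0.18  0.65  0.14  1.06 -0.    1.59] s now 0.1129 F [-0.5  0.2 -1.8] w 0.0161
```

View pics/c7.png

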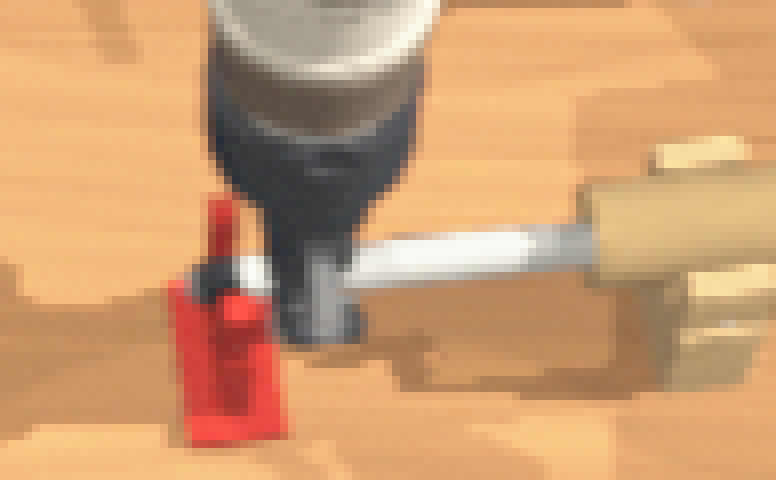

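send_rows:
  motion: "1 0 0 0.4 0; -1 0 0 0.4 0; -1 0 0 0.4 0; -1 0 0 0.4 0; -1 0 0 0.4 0"

```text
clock: 8.5
eef_pos: [0.6351, 0.1171, 0.0083]
tool_rot: [0.646, 0.763, 0.0, 0.0]
ft_force: [-0.3, 0.1, -0.1]
grip_width: 0.0735
grasp_force: 0.0
```

send_rows:
  motion: "-1 2.5 0 0 0; -1 5 0 0 0; -1 7.5 -0.1 0 0; -1 8.7 -0.1 0 0; 1 8.7 -0.1 0 0"

```text
clock: 9.0
eef_pos: [0.6194, 0.204, 0.0082]
tool_rot: [0.645, 0.764, 0.0, 0.0]
ft_force: [0.1, -0.3, 0.5]
grip_width: 0.073
grasp_force: 0.0
```

send_rows:
  motion: "1 0 0 0 0; 1 0 0 0 0; 1 0 0 0 0; 1 0 0 0 0; 1 0 0 0 0"

```text
clock: 9.5
eef_pos: [0.6201, 0.2014, 0.0083]
tool_rot: [0.646, 0.763, -0.0, 0.0]
ft_force: [0.7, -1.6, 1.0]
grip_width: 0.0163
grasp_force: 58.3
```

```bash
python3 g.py 113 12
```

```text
shift cm [-8.86  0.01 -0.37] twist -0.001 t 9.5 q [ 0.31  0.67  0.16  1.06 -0.    1.72] s now 0.0244 F [ 0.7 -1.6  1. ] w 0.0163
```

send_rows:
  motion: "1 -1 0 -0.4 0; 1 -3 0 -0.4 0; 1 -5 0 -0.4 0; 1 -7 0 -0.4 0; 1 -8.6 0 -0.4 0"

```text
clock: 10.0
eef_pos: [0.6338, 0.1155, 0.012]
tool_rot: [0.646, 0.763, -0.0, -0.0]
ft_force: [0.7, 0.6, -1.6]
grip_width: 0.0164
grasp_force: 58.4
```

send_rows:
  motion: "1 0 0 0 0; 1 0 0 0.4 0; -1 0 0 0.4 0; -1 0 0 0.4 0; -1 0 0 0.4 0"

```text
clock: 10.5
eef_pos: [0.6339, 0.1184, 0.0083]
tool_rot: [0.646, 0.764, 0.0, 0.0]
ft_force: [0.6, -0.6, -0.3]
grip_width: 0.0597
grasp_force: 0.0
```

send_rows:
  motion: "-1 0 0 0 0; -1 0 0 0 0; -1 0 0 -3 0; -1 0 0 -6.5 0; -1 0 0 -6.5 0"

```text
clock: 11.0
eef_pos: [0.638, 0.1183, 0.0792]
tool_rot: [0.646, 0.763, 0.004, 0.003]
ft_force: [0.5, -1.0, 0.7]
grip_width: 0.0856
grasp_force: 0.0
```

```bash
python3 g.py 168 8; python3 -c "
from h import *
for k in('scene','top'):
  im=vision.camera(k)
  for t in('rod','rod_lead','guide_near'):
    for b in boxes_of(k,t)[:2]:print(k,t,round(b['conf'],2),np.round(b['rect'],1))
  # profile along rod axis line
  M=np.array([.616,.2255]);d=np.array([.1654,-.9862])
  for s in range(150,300,8):
    u=px(k,[*(M+d*s/1000),.068]); print(s,u.round().astype(int),im[int(round(u[1])),int(round(u[0]))])
"
```

```text
shift cm [-5.87 -0.47  7.11] twist -0.0 t 11.0 q [0.18 0.6  0.22 1.19 0.   1.59] s now 0.1093 F [ 0.5 -1.   0.7] w 0.0856
scene rod 0.91 [262.1 197.4  73.9  11.9]
scene rod_lead 0.86 [261.2 200.7  75.6  15.4]
scene guide_near 0.76 [254.8 206.8  13.7  30.5]
150 [249 200] [248 246 239]
158 [247 200] [247 246 239]
166 [244 201] [247 246 239]
174 [241 201] [248 246 240]
182 [239 201] [247 246 239]
190 [236 202] [246 244 237]
198 [234 202] [248 247 241]
206 [231 202] [248 247 240]
214 [228 202] [231 228 211]
222 [226 203] [44 43 44]
230 [223 203] [31 31 33]
238 [220 203] [180 124  84]
246 [218 204] [160  97  50]
254 [215 204] [247  51  35]
262 [212 204] [247  58  38]
270 [210 205] [189  30  24]
278 [207 205] [239  46  34]
286 [204 205] [245 104  57]
294 [202 205] [242 161  84]
150 [254 176] [168 151 129]
158 [257 176] [168 152 129]
166 [260 175] [168 151 128]
174 [263 175] [167 151 129]
182 [266 174] [166 150 128]
190 [269 174] [165 148 126]
198 [272 173] [160 144 123]
206 [275 173] [155 138 118]
214 [278 172] [144 130 110]
222 [281 172] [128 115  99]
230 [283 171] [108  98  84]
238 [286 170] [101  78  60]
246 [289 170] [128  42  17]
254 [292 169] [127  10   2]
262 [295 169] [113   8   3]
270 [298 168] [102   9   5]
278 [301 168] [101  16   4]
286 [304 167] [94 53 23]
294 [307 167] [95 55 24]
```

send_rows:
  motion: "-1 -3 0 0 0; -1 -6 0 0 0; -1 -6 0 0 0; -1 -6 0 3 0; -1 -6 0 5 0"

```text
clock: 11.9
eef_pos: [0.6433, 0.0583, 0.0217]
tool_rot: [0.646, 0.763, -0.0, -0.0]
ft_force: [-0.2, -0.1, -0.5]
grip_width: 0.0852
grasp_force: 0.0
```

```bash
python3 g.py 170 8
```

```text
shift cm [-0.06  0.07  1.37] twist -0.001 t 11.9 q [0.09 0.65 0.16 1.08 0.   1.5 ] s now 0.1694 F [-0.2 -0.1 -0.5] w 0.0852
```

send_rows:
  motion: "-1 -0.1 0.1 1.4 0; 1 -0.1 0.1 1.4 0; 1 -0.1 0.1 1.4 0; 1 -0.1 0.1 1.4 0; 1 -0.1 0.1 1.4 0"

```text
clock: 12.4
eef_pos: [0.6461, 0.0577, 0.0105]
tool_rot: [0.646, 0.763, 0.001, 0.001]
ft_force: [0.5, -0.3, 0.8]
grip_width: 0.0281
grasp_force: 0.0
```

send_rows:
  motion: "1 0 0 0 0; 1 0 0 0 0; 1 0 0 0 0; 1 0 0 -0.3 0; 1 0 0 -0.6 0"

```text
clock: 12.9
eef_pos: [0.6443, 0.0572, 0.0146]
tool_rot: [0.646, 0.763, -0.001, -0.0]
ft_force: [-0.2, 0.7, -2.4]
grip_width: 0.0163
grasp_force: 58.4
```

```bash
python3 g.py 240 14
```

```text
shift cm [-6.94 -0.01  0.06] twist -0.0 t 12.9 q [ 0.09  0.66  0.15  1.07 -0.    1.49] s now 0.1706 F [-0.2  0.7 -2.4] w 0.0163
```

send_rows:
  motion: "1 -1.2 0 0 0; 1 -2.4 0 0 0; 1 -3.6 0 0 0; 1 -3.6 0 0 0"

```text
clock: 13.3
eef_pos: [0.651, 0.0193, 0.0147]
tool_rot: [0.647, 0.762, -0.0, 0.0]
ft_force: [-0.2, 0.1, -1.6]
grip_width: 0.0161
grasp_force: 58.5
```

send_rows:
  motion: "1 -1.2 0 0 0; 1 -2.4 0 0 0; 1 -3.3 0 0 0; 1 -3.3 0 0 0"

```text
clock: 13.7
eef_pos: [0.6566, -0.0124, 0.0151]
tool_rot: [0.647, 0.763, -0.0, 0.0]
ft_force: [-0.6, -0.1, -1.6]
grip_width: 0.016
grasp_force: 58.5
```

```bash
cat > p.py <<'E'
from h import *
M=np.array([.616,.2255]);d=np.array([.1654,-.9862])
import sys
a,b=int(sys.argv[1]),int(sys.argv[2])
for k in('scene','top'):
  im=vision.camera(k); o=[]
  for s in range(a,b,8):
    u=px(k,[*(M+d*s/1000),.068]); o.append((s,*im[int(round(u[1])),int(round(u[0]))].tolist()))
  print(k,o)
  print([(round(x['conf'],2),np.round(x['rect'],1).tolist()) for x in boxes_of(k,'rod')[:2]])
E
python3 p.py 262 340;python3 g.py 240 14
```

```text
scene [(262, 251, 250, 242), (270, 178, 179, 168), (278, 180, 179, 168), (286, 135, 132, 124), (294, 22, 23, 25), (302, 21, 22, 25), (310, 236, 152, 83), (318, 242, 159, 81), (326, 187, 111, 58), (334, 186, 110, 56)]
[]
top [(262, 175, 158, 134), (270, 170, 152, 130), (278, 166, 149, 127), (286, 162, 145, 124), (294, 161, 145, 124), (302, 160, 143, 122), (310, 159, 142, 121), (318, 158, 142, 121), (326, 158, 142, 121), (334, 158, 141, 121)]
[(0.74, [243.3, 180.1, 83.2, 14.3])]
shift cm [-0.09 -0.07  0.11] twist 0.0 t 13.9 q [-0.02  0.67  0.18  1.08  0.    1.39] s now 0.2391 F [ 0.5 -0.5 -1.8] w 0.0162
```

send_rows:
  motion: "1 0 0 0.3 0; 1 0 0 0.6 0; -1 0 0 0.6 0; -1 0 0 0.6 0; -1 0 0 0.6 0"

```text
clock: 14.4
eef_pos: [0.6563, -0.0103, 0.009]
tool_rot: [0.646, 0.763, 0.0, -0.0]
ft_force: [0.3, 0.6, 0.6]
grip_width: 0.0594
grasp_force: 0.0
```

send_rows:
  motion: "-1 0 0 0 0; -1 2.5 0 0 0; -1 5 0 0 0; -1 6.9 0 0 0; 1 6.9 0 0 0"

```text
clock: 14.9
eef_pos: [0.6444, 0.0602, 0.009]
tool_rot: [0.645, 0.764, 0.0, -0.0]
ft_force: [-0.2, 0.3, 0.2]
grip_width: 0.073
grasp_force: 0.0
```

send_rows:
  motion: "1 0 0 0 0; 1 0 0 0 0; 1 0 0 0 0; 1 0 0 0 0; 1 0 0 0 0"

```text
clock: 15.4
eef_pos: [0.6452, 0.0565, 0.0093]
tool_rot: [0.646, 0.763, -0.0, 0.0]
ft_force: [0.9, -1.2, 0.8]
grip_width: 0.0164
grasp_force: 58.4
```

```bash
python3 g.py 240 14
```

```text
shift cm [-6.85 -0.08 -0.47] twist -0.001 t 15.4 q [ 0.09  0.66  0.15  1.06 -0.    1.49] s now 0.1715 F [ 0.9 -1.2  0.8] w 0.0164
```

Now pull 7.2 cm, slightly lifted so the tail leaves the bore cleanly.

send_rows:
  motion: "1 -0.5 0 -0.3 0; 1 -1.8 0 -0.3 0; 1 -3.2 0 -0.3 0; 1 -4.6 0 -0.3 0; 1 -6 0 -0.3 0"

```text
clock: 15.9
eef_pos: [0.6549, -0.0035, 0.0119]
tool_rot: [0.646, 0.763, -0.0, -0.0]
ft_force: [-0.3, 0.9, -1.2]
grip_width: 0.016
grasp_force: 58.4
```

send_rows:
  motion: "1 -1.2 0 0 0; 1 -1.2 0 0 0; 1 -1.2 0 0.3 0; -1 -1.2 0 0.3 0; -1 -1.2 0 0.3 0"

```text
clock: 16.4
eef_pos: [0.6568, -0.0127, 0.0092]
tool_rot: [0.646, 0.764, 0.0, -0.0]
ft_force: [-1.0, 0.2, 0.9]
grip_width: 0.0445
grasp_force: 0.0
```

send_rows:
  motion: "-1 0 0 0 0; -1 0 0 0 0; -1 0 0 0 0"

```text
clock: 16.7
eef_pos: [0.657, -0.0132, 0.0093]
tool_rot: [0.646, 0.763, 0.0, 0.0]
ft_force: [-0.8, -0.6, 0.7]
grip_width: 0.085
grasp_force: 0.0
```

```bash
python3 p.py 340 420;python3 p.py 0 60; python3 g.py 200 9
```

```text
scene [(340, 187, 184, 170), (348, 188, 187, 174), (356, 132, 130, 122), (364, 23, 23, 25), (372, 29, 29, 31), (380, 165, 102, 57), (388, 172, 102, 54), (396, 172, 102, 53), (404, 175, 103, 54), (412, 174, 104, 53)]
[(0.6, [234.1, 201.3, 117.5, 18.5])]
top [(340, 158, 142, 121), (348, 158, 142, 121), (356, 158, 141, 121), (364, 158, 141, 121), (372, 157, 141, 121), (380, 157, 141, 120), (388, 157, 141, 120), (396, 155, 139, 119), (404, 152, 136, 117), (412, 146, 131, 112)]
[(0.57, [247.9, 178.1, 70.8, 17.0])]
scene [(0, 123, 91, 51), (8, 112, 66, 35), (16, 112, 66, 35), (24, 32, 31, 30), (32, 27, 27, 28), (40, 178, 173, 160), (48, 228, 225, 211), (56, 231, 230, 216)]
[]
top [(0, 104, 75, 39), (8, 70, 43, 21), (16, 71, 41, 20), (24, 45, 33, 28), (32, 16, 14, 16), (40, 56, 53, 51), (48, 129, 123, 116), (56, 129, 123, 116)]
[(0.76, [249.2, 178.2, 75.8, 17.7])]
shift cm [ 4.26 -0.07  0.01] twist -0.0 t 17.1 q [-0.02  0.68  0.18  1.07  0.    1.38] s now 0.2425 F [-0.8  0.4  0.6] w 0.0852
```

send_rows:
  motion: "-1 2 0 0 0; -1 4.2 0 0 0; -1 4.2 0 0 0; 1 4.2 0 0 0; 1 4.2 0 0 0"

```text
clock: 17.6
eef_pos: [0.6501, 0.0272, 0.0091]
tool_rot: [0.646, 0.763, -0.0, 0.0]
ft_force: [0.3, 0.8, -0.8]
grip_width: 0.0589
grasp_force: 0.0
```

send_rows:
  motion: "1 0 0 0 0; 1 0 0 0 0; 1 0 0 0 0; 1 0 0 0 0; 1 0 0 0 0"

```text
clock: 18.1
eef_pos: [0.6501, 0.0274, 0.0093]
tool_rot: [0.646, 0.763, -0.0, 0.0]
ft_force: [0.2, -1.2, 0.7]
grip_width: 0.0162
grasp_force: 58.4
```

send_rows:
  motion: "1 0 0 -1 0; 1 0 0 -3 0; 1 0 0 -5 0; 1 0 0 -7 0; 1 0 0 -9 0"

```text
clock: 18.6
eef_pos: [0.6495, 0.0281, 0.1002]
tool_rot: [0.646, 0.763, -0.0, -0.0]
ft_force: [0.0, 1.2, -2.4]
grip_width: 0.0163
grasp_force: 58.5
```

```bash
cat > e.py <<'E'
# black plug / rod ends in both cameras: print profile crossings at assumed height z along rod through TCP
from h import *
import sys
from scipy.spatial.transform import Rotation as R
z=float(sys.argv[1])/1000
o=bot.get_obs();p=o["eef_pos"];x=R.from_quat(o["tool_rot"]).as_matrix()[:,0]
for k in('scene','top'):
  im=vision.camera(k)
  for sg in(-1,1):
    r=[]
    for t in range(140,204,4):
      q=p+sg*x*t/1000;q[2]=z;u=px(k,q)
      c,rr=int(round(u[0])),int(round(u[1]))
      w=im[rr-4:rr+5,c].max(1); r.append((t,int(w.min()),int(w.argmin()-4)))
    print(k,sg,r)
E
python3 e.py 155; python3 g.py .4411 -.0882 100 .1039
```

```text
scene -1 [(140, 129, 2), (144, 125, 3), (148, 124, 3), (152, 109, 2), (156, 63, 2), (160, 12, 2), (164, 14, 2), (168, 14, 2), (172, 39, 0), (176, 150, -1), (180, 235, -1), (184, 235, -1), (188, 235, -1), (192, 235, -1), (196, 234, -1), (200, 178, 4)]
scene 1 [(140, 157, 3), (144, 156, 3), (148, 175, 3), (152, 177, 2), (156, 169, 2), (160, 147, 2), (164, 80, -2), (168, 20, 2), (172, 19, 2), (176, 50, 1), (180, 146, 2), (184, 195, 2), (188, 200, 1), (192, 199, 3), (196, 199, 3), (200, 200, 2)]
top -1 [(140, 158, -4), (144, 157, -4), (148, 154, -4), (152, 152, -4), (156, 146, -4), (160, 140, -4), (164, 135, -4), (168, 118, -4), (172, 110, -4), (176, 96, -4), (180, 97, -4), (184, 99, -4), (188, 111, -4), (192, 127, -4), (196, 122, -4), (200, 123, -4)]
top 1 [(140, 95, 2), (144, 93, 2), (148, 93, 2), (152, 95, 2), (156, 88, 2), (160, 47, 2), (164, 25, 1), (168, 15, 0), (172, 23, -2), (176, 45, -2), (180, 91, 4), (184, 86, 4), (188, 85, 4), (192, 96, 2), (196, 99, 1), (200, 99, 2)]
shift cm [ -7.99 -22.75   0.16] twist 0.062 t 18.7 q [0.04 0.59 0.28 1.25 0.   1.45] s now 0.2005 F [ 0.1  0.7 -0.5] w 0.0166
```

send_rows:
  motion: "1 -1 -2.7 0 0.01; 1 -2 -5.6 0 0.02; 1 -3 -8.5 0 0.03; 1 -4 -11.4 0 0.04; 1 -5 -14.2 0 0.05"

```text
clock: 19.2
eef_pos: [0.516, -0.0451, 0.098]
tool_rot: [0.665, 0.747, -0.001, -0.001]
ft_force: [0.7, -0.5, -0.9]
grip_width: 0.016
grasp_force: 58.8
```

send_rows:
  motion: "1 -1.1 -3 0 0.01; 1 -2.2 -6 0 0.012; 1 -3.2 -8.5 0 0.012; 1 -3.2 -8.5 0 0.012; 1 -3.2 -8.5 0 0.012"

```text
clock: 19.7
eef_pos: [0.4369, -0.0865, 0.0988]
tool_rot: [0.67, 0.743, 0.0, -0.0]
ft_force: [1.5, -0.7, -2.1]
grip_width: 0.0161
grasp_force: 58.9
```

```bash
python3 e.py 150; python3 g.py .4413 -.0902 12 .1039
```

```text
scene -1 [(140, 137, 2), (144, 134, 2), (148, 135, 2), (152, 132, 2), (156, 115, 1), (160, 81, 0), (164, 80, 0), (168, 80, 1), (172, 79, 0), (176, 151, -2), (180, 191, -2), (184, 195, -3), (188, 193, -3), (192, 194, -3), (196, 194, -3), (200, 194, -3)]
scene 1 [(140, 148, 2), (144, 147, 2), (148, 149, 2), (152, 155, 1), (156, 152, 1), (160, 135, 1), (164, 34, 0), (168, 23, 0), (172, 22, 0), (176, 78, -1), (180, 195, 0), (184, 235, 4), (188, 234, 4), (192, 235, 4), (196, 235, 4), (200, 235, 4)]
top -1 [(140, 166, -4), (144, 165, -4), (148, 168, -4), (152, 172, -4), (156, 174, -4), (160, 167, -4), (164, 162, -4), (168, 160, -4), (172, 149, -4), (176, 142, -3), (180, 137, -3), (184, 140, -3), (188, 154, -2), (192, 159, -2), (196, 157, -1), (200, 152, 0)]
top 1 [(140, 125, -3), (144, 128, -3), (148, 130, -4), (152, 130, -4), (156, 115, 3), (160, 87, 3), (164, 30, 2), (168, 22, -2), (172, 30, -1), (176, 61, -1), (180, 134, -1), (184, 154, -1), (188, 154, -1), (192, 153, -1), (196, 131, -1), (200, 112, -1)]
shift cm [-0.42  0.27  8.7 ] twist 0.0 t 19.8 q [-0.19  0.21 -0.31  1.05  0.    1.27] s now 0.2781 F [ 0.3 -0.2 -1.6] w 0.0167
```

send_rows:
  motion: "1 -0.35 0.3 0.5 0; 1 -0.35 0.3 2 0; 1 -0.35 0.3 4 0; 1 -0.35 0.3 6 0; 1 -0.35 0.3 6.5 0"

```text
clock: 20.3
eef_pos: [0.4395, -0.0891, 0.0317]
tool_rot: [0.669, 0.743, -0.001, -0.002]
ft_force: [-1.2, -0.3, -1.1]
grip_width: 0.0163
grasp_force: 58.9
```

```bash
python3 e.py 86; python3 g.py .4413 -.0895 12 .1039
```

```text
scene -1 [(140, 128, 2), (144, 130, 2), (148, 130, 2), (152, 131, 2), (156, 116, 2), (160, 78, 1), (164, 78, 2), (168, 78, 1), (172, 81, 1), (176, 123, -1), (180, 134, -1), (184, 133, 0), (188, 133, 0), (192, 131, 2), (196, 130, 2), (200, 135, 3)]
scene 1 [(140, 160, 2), (144, 152, 2), (148, 151, 2), (152, 148, 2), (156, 147, 2), (160, 129, 2), (164, 31, 1), (168, 21, 1), (172, 20, 1), (176, 33, 1), (180, 115, 0), (184, 234, 0), (188, 234, -3), (192, 234, -3), (196, 234, -2), (200, 234, -2)]
top -1 [(140, 139, 2), (144, 139, 4), (148, 139, 3), (152, 137, 4), (156, 137, 4), (160, 135, 4), (164, 134, 4), (168, 130, 4), (172, 125, 4), (176, 137, 4), (180, 143, 4), (184, 147, 4), (188, 151, 4), (192, 150, -4), (196, 133, -4), (200, 130, -4)]
top 1 [(140, 133, -3), (144, 134, -3), (148, 132, -3), (152, 131, -3), (156, 130, -3), (160, 71, 2), (164, 37, 2), (168, 24, -1), (172, 41, -1), (176, 79, -1), (180, 147, -1), (184, 155, -1), (188, 156, -1), (192, 155, 4), (196, 155, -1), (200, 132, -1)]
shift cm [-0.03  0.1   2.11] twist 0.001 t 20.4 q [-0.2   0.3  -0.4   0.88 -0.    1.27] s now 0.2814 F [-1.2  0.4 -1.9] w 0.0164
```

send_rows:
  motion: "1 0 0.1 1 0; 1 0 0.1 1.6 0; 1 0 0.1 1.6 0"

```text
clock: 20.7
eef_pos: [0.4413, -0.0895, 0.0175]
tool_rot: [0.669, 0.743, -0.0, -0.0]
ft_force: [-0.1, -0.1, -2.0]
grip_width: 0.0167
grasp_force: 58.9
```

send_rows:
  motion: "1 0 0 0.2 0; 1 0 0 0.4 0; 1 0 0 0.5 0; 1 0 0 0.5 0"

```text
clock: 21.1
eef_pos: [0.4417, -0.0896, 0.0131]
tool_rot: [0.669, 0.743, 0.0, 0.0]
ft_force: [0.5, -0.4, -1.2]
grip_width: 0.0165
grasp_force: 58.9
```

send_rows:
  motion: "1 0 0 0.1 0; 1 0 0 0.2 0; 1 0 0 0.2 0"

```text
clock: 21.4
eef_pos: [0.4419, -0.0897, 0.0119]
tool_rot: [0.669, 0.743, 0.0, 0.0]
ft_force: [-2.7, 0.9, 6.1]
grip_width: 0.0166
grasp_force: 59.7
```

```bash
python3 e.py 65; python3 g.py .4413 -.0895 12 .1039
```

```text
scene -1 [(140, 126, 2), (144, 129, 2), (148, 131, 2), (152, 130, 2), (156, 108, 2), (160, 77, 1), (164, 77, 2), (168, 78, 1), (172, 84, 0), (176, 111, -2), (180, 174, -1), (184, 174, 1), (188, 174, 1), (192, 173, 1), (196, 175, 1), (200, 174, 1)]
scene 1 [(140, 146, 2), (144, 144, 2), (148, 163, 1), (152, 161, 1), (156, 157, 1), (160, 126, 1), (164, 65, 2), (168, 22, 1), (172, 22, 1), (176, 34, 1), (180, 141, 1), (184, 229, 1), (188, 234, -3), (192, 234, 4), (196, 234, 4), (200, 235, -3)]
top -1 [(140, 132, 3), (144, 132, 3), (148, 131, 4), (152, 131, 3), (156, 129, 2), (160, 127, 3), (164, 122, 3), (168, 119, 4), (172, 114, 4), (176, 115, 4), (180, 129, 4), (184, 138, 4), (188, 141, -4), (192, 136, -4), (196, 125, 4), (200, 132, 4)]
top 1 [(140, 131, -2), (144, 134, -3), (148, 134, -3), (152, 133, -3), (156, 130, -2), (160, 69, 3), (164, 38, 1), (168, 25, -1), (172, 29, -1), (176, 79, -1), (180, 120, -1), (184, 155, 0), (188, 156, 0), (192, 157, 0), (196, 155, 0), (200, 150, 0)]
shift cm [ 0.02 -0.06 -0.01] twist 0.0 t 21.5 q [-0.2   0.33 -0.42  0.82 -0.    1.27] s now 0.282 F [-2.9  0.4  4.8] w 0.0165
```

send_rows:
  motion: "-1 0 0 0 0; -1 0 0 0 0; -1 0 0 0 0; -1 0 0 0 0; -1 0 0 0 0"

```text
clock: 22.0
eef_pos: [0.4417, -0.0896, 0.011]
tool_rot: [0.669, 0.743, -0.0, -0.0]
ft_force: [-1.0, -0.7, -0.5]
grip_width: 0.0855
grasp_force: 0.0
```

send_rows:
  motion: "-1 0 0 0 0; -1 0 0 -2 0; -1 0 0 -5 0; -1 0 0 -9 0; -1 0 0 -13 0"

```text
clock: 22.5
eef_pos: [0.441, -0.0894, 0.1421]
tool_rot: [0.669, 0.743, -0.0, -0.001]
ft_force: [1.8, 0.6, -0.7]
grip_width: 0.0857
grasp_force: 0.0
```

send_rows:
  motion: "-1 0 0 -3 0; -1 0 0 -6 0; -1 0 0 -6 0; -1 0 0 -6 0"

```text
clock: 22.9
eef_pos: [0.4421, -0.0897, 0.2015]
tool_rot: [0.669, 0.743, 0.0, 0.001]
ft_force: [-0.1, 0.0, -0.6]
grip_width: 0.0858
grasp_force: 0.0
```

```bash
cat > v.py <<'E'
from h import *
C=np.array([.4411,-.0882]);th=-1.4669;x=np.array([np.cos(th),np.sin(th)]);n=np.array([-x[1],x[0]])
for k in('scene','top'):
  im=vision.camera(k)
  for sg in(-1,1):
    r=[]
    for t in range(152,200,3):
      u=px(k,[*(C+sg*x*t/1000),.065]);c,rr=np.round(u).astype(int)
      w=im[rr-2:rr+3,c].max(1); r.append((t,w.tolist()))
    print(k,sg,r)
  for t in ('bottle','foam_cup','coffee_cup','rod'): print(t,[(round(b['conf'],2),np.round(b['rect']).tolist()) for b in boxes_of(k,t)][:2])
E
python3 v.py
```

```text
scene -1 [(152, [247, 248, 244, 216, 162]), (155, [246, 249, 245, 213, 154]), (158, [216, 228, 221, 178, 121]), (161, [120, 120, 120, 88, 65]), (164, [77, 38, 42, 29, 32]), (167, [76, 30, 35, 22, 36]), (170, [80, 31, 34, 21, 46]), (173, [80, 31, 34, 21, 46]), (176, [113, 62, 55, 32, 66]), (179, [195, 195, 172, 139, 159]), (182, [235, 243, 238, 227, 231]), (185, [234, 236, 240, 242, 242]), (188, [234, 235, 239, 242, 242]), (191, [234, 235, 238, 242, 241]), (194, [235, 235, 238, 242, 242]), (197, [236, 235, 239, 242, 241])]
scene 1 [(152, [243, 245, 235, 195, 153]), (155, [234, 235, 207, 166, 131]), (158, [234, 235, 207, 166, 131]), (161, [175, 169, 137, 109, 97]), (164, [119, 97, 92, 84, 84]), (167, [115, 90, 90, 86, 85]), (170, [129, 93, 90, 86, 87]), (173, [153, 104, 92, 93, 100]), (176, [205, 169, 145, 149, 148]), (179, [221, 222, 219, 219, 183]), (182, [211, 234, 239, 239, 194]), (185, [208, 233, 238, 238, 223]), (188, [223, 237, 239, 236, 236]), (191, [213, 236, 238, 236, 237]), (194, [213, 236, 238, 236, 237]), (197, [210, 236, 238, 236, 236])]
bottle [(0.85, [101.0, 180.0, 36.0
[... 690 characters left out ...]
, 142, 141]), (155, [154, 153, 147, 144, 143]), (158, [156, 150, 146, 146, 147]), (161, [154, 149, 147, 147, 148]), (164, [151, 149, 148, 149, 149]), (167, [150, 149, 149, 149, 150]), (170, [149, 149, 149, 150, 149]), (173, [150, 150, 150, 149, 150]), (176, [149, 149, 150, 149, 149]), (179, [149, 149, 150, 150, 149]), (182, [149, 149, 149, 149, 149]), (185, [149, 149, 149, 149, 149]), (188, [149, 149, 149, 149, 149]), (191, [151, 152, 152, 153, 154]), (194, [181, 182, 184, 186, 188]), (197, [195, 195, 197, 198, 200])]
bottle [(0.5, [441.0, 176.0, 29.0, 11.0])]
foam_cup [(0.7, [177.0, 258.0, 39.0, 28.0])]
coffee_cup [(0.88, [149.0, 149.0, 35.0, 30.0])]
rod [(0.56, [294.0, 253.0, 80.0, 15.0])]
```

Run:
```python
from h import *
C=np.array([.4411,-.0882]);th=-1.4669;x=np.array([np.cos(th),np.sin(th)]);n=np.array([-x[1],x[0]])
for a in(-.115,.115): print([px('scene',[*(C+a*x+b*n),z]).round(1).tolist() for b in(-.025,.025) for z in(0,.01)])
im=vision.camera('scene').astype(int);B=((im[...,2]>90)&(im[...,0]<70)&(im[...,2]>im[...,1]+30))
r,c=np.nonzero(B[120:180]);print(c.min(),c.max(),r.min()+120,r.max()+120)
for s in(-.18,.18):print(px('scene',[*(C+s*x),.065]).round(1))
```

```text
[[236.2, 149.5], [236.1, 147.8], [236.9, 161.2], [236.9, 159.6]]
[[170.6, 152.8], [170.1, 151.1], [170.0, 164.7], [169.5, 163.0]]
171 236 149 163
[255.5 143. ]
[146.8 148.4]
```

```bash
python3 -c "
from workcell import workorder
print(workorder.job_done())"
```

```text
the job is handed in; nothing more can be done
None
```

The aluminium tube is out of the mailing tube, was drawn through both red guides and lies released in the two stand saddles. It measures within about 1–2 mm of centred; I checked this from one camera, as the arm blocked the other. The bottle and cups still stand where they were, and I handed the job in at about 23 s with no verdict returned.

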